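# Register the vial tray in the loader and press load

## Robot

A 6-joint arm with a two-finger parallel gripper is mounted at the origin on the work surface. World frame = base frame: x ahead of the robot, y to its left, z up, the work surface at z = 0. Lengths are in m, angles in rad, forces in N, time in s.
With the tool pointing down it reaches from about 0.375 to 0.9 m from the base axis. Payload 3.1 kg.
Tool frame: the origin (TCP) lies midway between the tips of the shut fingers; the grasp point (between the pads) lies 19 mm behind it; z points along the fingers, y is the line along which they close (so a half turn about z gives the same grasp; the last joint's range is limited). The gripper opens to 87 mm and grips with 3 to 60 N. Pads are 19 mm wide; open, the fingers measure 117 mm over their backs; the gripper's body (75 mm by 190 mm) begins 51 mm behind the grasp point.
Start: joints at [-1.5, 0.527, 1.433, -0, 1.181, -0.178], TCP at [0.154, -0.606, 0.223] pointing down, gripper open.
Joint ranges: [-3.08, 3.08], [-0.75, 2.2], [0.22, 2.44], [-1.43, 4.57], [0, 2.65], [-2.85, 2.85]. Speed limits (rad/s): [2.79, 2.79, 3.14, 3.14, 3.14, 3.14].

## Interface

Orientations are given as a unit quaternion [x, y, z, w].
In Python, from rig import robot gives the robot as it stands.
- The arm moves only by the shell command python3 -m jog 'ROWS' [FORCE]. ROWS is a JSON object of lists of equal length, an entry for each row: "dp": the shift along the tool's x, y, z in mm, a list of three; "delta_rot": the turn, a rotation vector about the tool's x, y, z in rad, a list of three; "gripper": the opening, from -1 (shut) to 1 (fully open). A call has 1 to 12 rows; each row is the pose to reach, as a shift and turn from the pose commanded when the call began, along the tool's axes at that moment; what a row does not reach only later rows make up. A row lasts 1/10 s, in which the tool goes at most 50 mm and 8.59 degrees, less where a joint would pass 70% of its speed; a pose out of reach is approached as far as the arm can. A call with a gripper value outside its range is refused whole. The fingers move at their own pace and stop on an object; FORCE is the grip in N (left out, the last holds). Time passes only in rows, so rows that repeat a pose let the fingers close. It gives the time, the measured TCP pose, the force, the opening and the grip force at its end, in the units of the state.
- robot.get_obs(): the state, without advancing time (a new reading comes with each control period).
- robot.camera(name): name is "side" or "top"; returns the picture (384x512x3 uint8, red, green, blue); there is no depth.
- robot.camera_model(name): a dict with "fx", "fy", "cx", "cy" (pixels), "xyz" and "orientation" of the camera in the world. Camera axes: x right, y down, z forward; pixel columns grow to the right and rows downward; lengths in m; the calibration is good to about 2 mm. A picture is of the moment at which its call begins. camera_model takes no time and is no camera call.
- robot.hand_in(): hands the job in; it is judged then, once.
Trained networks look in the newest picture that a camera, given by its name, has taken for a name from the list of things; names that differ only in an ending like _2 or _b are one class to them, and where a whole thing is asked for, a point or a joint stands for the part that bears it (a point fixed in the world has none). Each returns a list of dicts, best first, with "score" (0 to 1); they miss things now and then, are a little off and sometimes report something else, mostly with a low value. They report only what shows in the picture. A call takes as long as a camera call. They do not tell look-alikes from the thing itself.
- robot.search_frame(name, camera): "rect" ([left, top, right, bottom] in pixels, round what is visible of it).
The state is a dict: "time": time; "q": joint angles; "joint_velocities": joint speeds; "joint_torque": joint torques, N m; "position": TCP position; "tool_rot": TCP orientation; "ft_force": force on the tool from outside, world axes, zero at the start; "moment": the same for the moment, N m; "grip_width": finger opening in m; "grip_force": force on a finger pad.
Only numpy, scipy, OpenCV 4.12 (cv2) and the standard library are available. Lean on these libraries where they do the work, as an engineer would, in place of code of your own. Each camera call takes 0.05 s, during which the arm holds its last target. There are 200 camera calls.

## Task

Push the vial tray along the bench into the loader's corner until it sits square and flush against both the back stop bar and the console at its left, sliding it all the way and never lifting or tipping it. Then press the load button on the console fully down and let it go. Leave everything else on the bench where it is, and do not press the button before the tray is home.

Things in the scene. Friction and masses are not known exactly. Their poses are not given: they have to be found in the camera images.
- loader: The tray loader, fixed: a low slate box (85 mm tall) along the far side, an aluminium stop bar on its near face and a pale console block standing out from its left end towards the robot; they form a square inner corner on the bare bench. Origin: that corner at bench height; x points away from the robot into the bar, y left into the console, z up. Yaw varies by up to 0.12 rad
- back_stop (a point): Point on the top edge of the back stop bar's near face, 70 mm right of the corner. The face is the loader's plane x = 0, from y = -300 mm to 0; the bar is 30 mm tall and 14 mm thick, the slate body behind it reaches to x = 164 mm and from y = -300 to +120 mm
- side_stop (a point): Point on the top edge of the console's right face, the side stop: the loader's plane y = 0, from x = -70 mm to 0. The console is 80 mm wide in y and 40 mm tall. White printed lines on the bench (no thickness to feel) mark the tray's near and right edges when home
- vial_tray: Grey rack, 100 mm (own x) by 140 mm (own y) by 32 mm tall, with 35 black-capped vials fixed in it, up to 42 mm; loose, flat underside, 0.2 to 0.45 kg. Origin: centre of underside, z up. Starts nearer the robot and right of the corner, turned up to 0.3 rad from the loader's axes. Home: centre at x = -50, y = -70 mm of the loader, axes parallel to the loader's
- load_button (a joint): Travel of the black load button on top of the console, m: 0 up, 0.006 fully down. Sprung: about 5 N holds it fully down, and it comes back up by itself
- load_button_top (a point): Centre of the top face of the load button (28 mm across, pressed straight down), at x = -30 mm, y = 42 mm of the loader
- well_plate: A low clear well plate, 86 x 128 x 15 mm. A bystander, loose on the bench. Origin: centre of its underside
- vial: A single capped vial standing upright, 20 mm across, 45 mm tall. A bystander, loose on the bench. Origin: centre of its underside
- jar: A squat capped jar standing upright, 44 mm across, 55 mm tall. A bystander, loose on the bench. Origin: centre of its underside
- tip_box: A pipette-tip box, 85 x 120 x 55 mm. A bystander, loose on the bench. Origin: centre of its underside
- bottle: A capped bottle standing upright, 70 mm across, 150 mm tall. A bystander, loose on the bench. Origin: centre of its underside
- wrench: A steel wrench lying flat, 150 mm long. A bystander, loose on the bench. Origin: on its underside
- beaker: An open glass beaker standing upright, 66 mm across, 70 mm tall. A bystander, loose on the bench. Origin: centre of its underside
There are look-alikes about, which are no part of the job. What is shaped like the vial_tray but green is not meant.

How it is judged:
On the way, in this order (a step that is already met when the one before it is completed fails the run):
1. the tray is square and flush against the back stop and the side stop (x of vial_tray in the frame of loader between -0.053 and -0.046 m and y of vial_tray in the frame of loader between -0.073 and -0.066 m and angle between the x axis of vial_tray and the x axis of loader, either way round below 0.03 rad and height (world z) of vial_tray below 0.004 m and angle between vial_tray's own z axis and vertical below 0.03 rad), for 0.2 s.
2. the load button is pressed down (value of joint load_button above 0.0045 m), for 0.05 s.
At the end, for the whole second after the job is handed in: The tray lies flat on the bench at rest, within 3 mm of both stops and within 0.03 rad of square with the loader; the load button has been pressed at least 4.5 mm after that and is up again (below 1.5 mm) (all of step 1 and linear speed of vial_tray below 0.01 m/s and value of joint load_button below 0.0015 m); the robot touches nothing.
It fails at once if the tray is lifted more than 8 mm or tipped by more than 0.15 rad (height (world z) of vial_tray above 0.008 m or angle between vial_tray's own z axis and vertical above 0.15 rad).
It fails at once if the button is pressed while the tray is not home (more than 5 mm or 0.05 rad out) (value of joint load_button above 0.003 m and not (x of vial_tray in the frame of loader between -0.055 and -0.046 m and y of vial_tray in the frame of loader between -0.075 and -0.066 m and angle between the x axis of vial_tray and the x axis of loader, either way round below 0.05 rad and height (world z) of vial_tray below 0.004 m and angle between vial_tray's own z axis and vertical below 0.03 rad)).
It fails at once if a bystander is moved by more than 15 mm or tipped over (distance of any of well_plate, vial, jar, tip_box, bottle, wrench, beaker from where it was at the start of the episode above 0.015 m or angle between any of well_plate, vial, jar, tip_box, bottle, beaker's own z axis and vertical above 0.4 rad).
It also fails if it takes over 54 s, if anything falls off the work surface, if the arm or the gripper's body presses on something with over 40 N, if the wrist force passes 120 N, or if a joint passes its speed limit or range.

## Working session

There is one attempt and no reset: what is moved stays moved. The work goes in short steps, Python scripts to look and compute and a shell command to move; the robot and the scene stay as the last step left them, time stands still between calls to the robot, and variables do not carry over. Pictures are saved under pics/ and viewed, at most 10 in all, crops included, and the job is handed in when it is done.

```bash
mkdir -p pics; ls; cat > h.py <<'E'
import numpy as np, cv2
from scipy.spatial.transform import Rotation as R
from rig import robot
def px2w(cam,uv,z):
    m=robot.camera_model(cam); d=np.c_[(np.atleast_2d(uv)-[m['cx'],m['cy']])/[m['fx'],m['fy']],np.ones(len(np.atleast_2d(uv)))]
    d=d@R.from_quat(m['orientation']).as_matrix().T; o=np.array(m['xyz']); return o+d*((z-o[2])/d[:,2])[:,None]
def w2px(cam,p):
    m=robot.camera_model(cam); c=(np.atleast_2d(p)-m['xyz'])@R.from_quat(m['orientation']).as_matrix()
    return c[:,:2]/c[:,2:]*[m['fx'],m['fy']]+[m['cx'],m['cy']]
E
python3 - <<'E'
from h import *
for c in ['top','side']:
    print(robot.camera_model(c))
    im=robot.camera(c); cv2.imwrite(f'pics/{c}0.png',cv2.resize(im[:,:,::-1],(800,600),interpolation=cv2.INTER_CUBIC)); np.save(f'{c}0.npy',im)
for n in ['vial_tray','loader','load_button','well_plate','vial','jar','tip_box','bottle','wrench','beaker']:
    print(n,[( [round(x) for x in r['rect']],round(r['score'],2)) for r in robot.search_frame(n,'top')][:3])
E
```

```text
pics
{'fx': 428.8043834398403, 'fy': 428.8043834398403, 'cx': 255.84320422310165, 'cy': 191.00899016867757, 'xyz': array([0.27034499, 0.00887297, 1.13048354]), 'orientation': array([-0.64908548,  0.7537549 , -0.07666228,  0.06829702])}
{'fx': 378.47045653708324, 'fy': 378.47045653708324, 'cx': 251.0175452052559, 'cy': 194.2655498646346, 'xyz': array([0.15362669, 0.82389621, 0.59755903]), 'orientation': array([-0.15940665,  0.85327138, -0.48900667,  0.08596484])}
vial_tray [([312, 201, 361, 262], 0.88), ([95, 116, 133, 154], 0.59), ([240, 159, 299, 206], 0.56)]
loader [([163, 56, 324, 162], 0.58)]
load_button [([192, 138, 206, 147], 0.68)]
well_plate [([155, 197, 204, 242], 0.82)]
vial [([181, 172, 192, 182], 0.66), ([244, 164, 297, 207], 0.57)]
jar [([339, 114, 357, 135], 0.5)]
tip_box [([373, 151, 424, 187], 0.72)]
bottle [([161, 54, 324, 162], 0.68), ([95, 116, 133, 154], 0.57), ([153, 199, 203, 241], 0.19)]
wrench [([101, 202, 136, 253], 0.68)]
beaker [([132, 158, 164, 184], 0.94)]
```

View pics/top0.png

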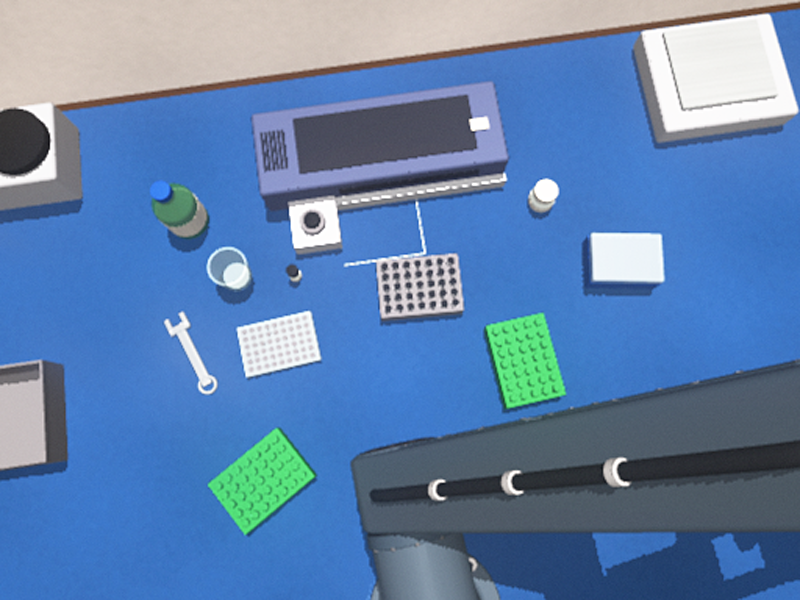

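View pics/side0.png

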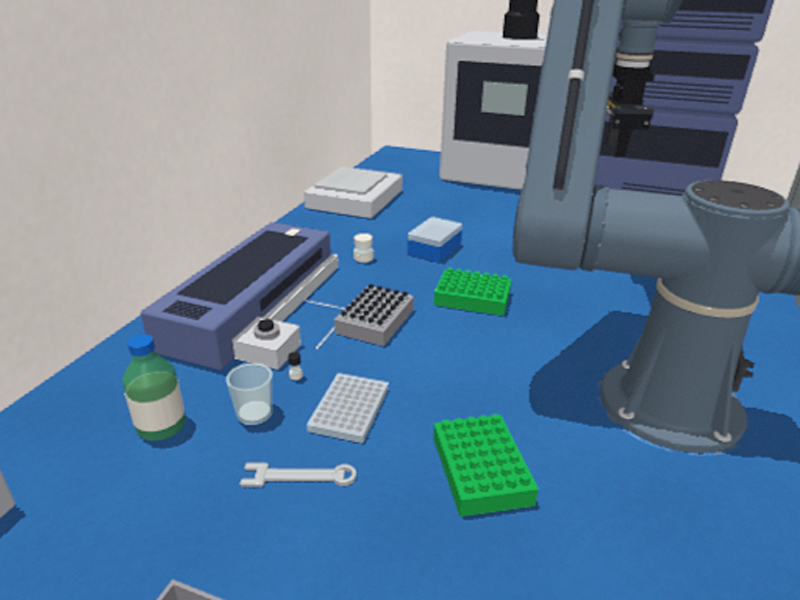

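The only grey rack is at top view (420,287), raw px (269,184). The look-alikes are green racks at (525,360) and (262,480), so I choose the grey one. The loader bar runs (340,200)–(505,180), and the button is at (312,220). Next is one close crop to check.

```bash
python3 - <<'E'
from h import *
im=np.load('top0.npy'); c=im[110:215,170:330]
cv2.imwrite('pics/crop0.png',cv2.resize(c[:,:,::-1],(800,525),interpolation=cv2.INTER_CUBIC))
E
```

```text
(no output)
```

View pics/crop0.png

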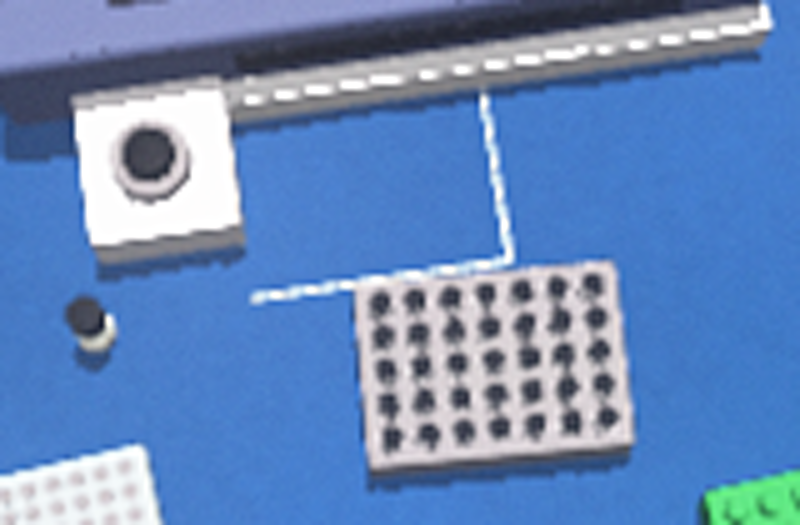

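The crop shows the grey rack with black caps: top corners at crop (357,283), (612,263), (632,446), (372,466). The white home corner is at (510,262) and the button at (150,153). Next I turn these into world coordinates.

```bash
cat >> h.py <<'E'
def crop(uv,s=5,o=(170,110)): return (np.atleast_2d(uv)+.5)/s-.5+np.array(o)
E
python3 - <<'E'
from h import *
np.set_printoptions(precision=4,suppress=True)
im=np.load('top0.npy').astype(float)
def line(a,b,z):  # refine white line subpixel: weighted fit
    a,b=crop(a)[0],crop(b)[0]; n=np.array([-(b-a)[1],(b-a)[0]])/np.linalg.norm(b-a); pts=[]
    r=cv2.GaussianBlur(im[:,:,0],(0,0),.5).astype(np.float32)
    for t in np.linspace(.08,.9 if z==0 else .92,30):
        s=np.linspace(-2,2,41); q=(a+t*(b-a))+s[:,None]*n
        v=cv2.remap(r,q[:,0].astype(np.float32)[None],q[:,1].astype(np.float32)[None],1)[0]; w=np.clip(v-np.median(v)-20,0,None)
        if w.sum()>0: pts.append(a+t*(b-a)+n*(w@s)/w.sum())
    p=px2w('top',np.array(pts),z)[:,:2]; vx,vy,x,y=cv2.fitLine(p.astype(np.float32),cv2.DIST_HUBER,0,.01,.01).ravel(); return (vx,vy),(x,y)
d1,p1=line((255,298),(345,284),0); d2,p2=line((508,250),(485,97),0)
print('lines',d1,p1,d2,p2, np.arctan2(d1[1],d1[0]),np.arctan2(d2[1],d2[0]))
print('home corner',px2w('top',crop((510,262)),0), 'line end',px2w('top',crop((252,298)),0))
print('console top: nearleft,nearright,farright',px2w('top',crop([(93,246),(240,232),(225,82)]),.04))
print('bar near top edge',px2w('top',crop([(235,110),(770,32)]),.03), 'bottom edge',px2w('top',crop([(240,122),(768,47)]),0))
print('tray',t:=px2w('top',crop([(357,283),(612,263),(632,446),(372,466)]),.032), t.mean(0), np.linalg.norm(np.diff(t,axis=0),axis=1))
print('button',px2w('top',crop((150,153)),.05), 'vial',px2w('top',crop((88,315)),.045))
E
```

```text
lines (np.float32(0.008390284), np.float32(0.9999648)) (np.float32(0.5786616), np.float32(0.040555242)) (np.float32(1.0), np.float32(0.00011069522)) (np.float32(0.6280373), np.float32(-0.07657318)) 1.562406 0.00011069522
home corner [[ 0.5778 -0.0767  0.    ]] line end [[0.5787 0.0653 0.    ]]
console top: nearleft,nearright,farright [[0.6084 0.1427 0.04  ]
 [0.6044 0.0649 0.04  ]
 [0.6886 0.062  0.04  ]]
bar near top edge [[ 0.6758  0.0592  0.03  ]
 [ 0.6766 -0.2344  0.03  ]] bottom edge [[ 0.6795  0.0587  0.    ]
 [ 0.6791 -0.2384  0.    ]]
tray [[ 0.5698  0.0076  0.032 ]
 [ 0.5605 -0.1278  0.032 ]
 [ 0.4615 -0.1217  0.032 ]
 [ 0.4711  0.0138  0.032 ]] [ 0.5157 -0.057   0.032 ] [0.1357 0.0992 0.1359]
button [[0.6515 0.1057 0.05  ]] vial [[0.5701 0.149  0.045 ]]
```

```bash
cat >> h.py <<'E'
def plan(p,yaw):
    "dp (mm) and rotvec in tool axes to reach TCP p, pointing down, tool y along world yaw (mod half turn)"
    o=robot.get_obs(); Rm=R.from_quat(o['tool_rot']); best=None
    for k in (0,np.pi):
        y=np.array([-np.sin(yaw+k),np.cos(yaw+k),0]); z=np.array([0,0,-1.]); G=R.from_matrix(np.c_[np.cross(y,z),y,z])
        rv=(Rm.inv()*G).as_rotvec()
        if best is None or np.linalg.norm(rv)<np.linalg.norm(best): best=rv
    print('pos',o['position'].round(4) if hasattr(o['position'],'round') else o['position'],'F',np.round(o['ft_force'],1),'t',round(o['time'],2),'axes x,y',Rm.as_matrix()[:,:2].T.round(2).tolist())
    print('dp',(Rm.inv().apply(np.array(p)-o['position'])*1000).round(1),'rot',best.round(4))
E
python3 - <<'E'
from h import *
plan((.43,-.057,.12),-0.03)
for n,uv,z in [('bottle base',(122,146),0),('beaker',(148,175),0),('jar',(348,128),0),('green corner TL,BL',[(312,208),(325,260)],.032),('well TR',(199,200),.015)]: print(n,px2w('top',uv,z).round(3).tolist())
E
```

```text
pos [ 0.1539 -0.6057  0.2225] F [-0.5  0.3  0.2] t 0.6 axes x,y [[0.97, 0.25, -0.0], [0.25, -0.97, -0.0]]
dp [ 402.7 -463.8  102.5] rot [-0.      0.      0.2788]
bottle base [[0.684, 0.324, 0.0]]
beaker [[0.592, 0.261, 0.0]]
jar [[0.643, -0.302, 0.0]]
green corner TL,BL [[0.431, -0.159, 0.032], [0.295, -0.168, 0.032]]
well TR [[0.499, 0.131, 0.015]]
```

```bash
python3 -m jog '{"dp":[[40,-46,0],[80,-92,0],[118,-136,0],[155,-179,0],[192,-221,0],[229,-264,0],[266,-306,0],[303,-349,0],[340,-391,0],[370,-426,0],[392,-452,0],[403,-464,0]],"delta_rot":[[0,0,0.03],[0,0,0.06],[0,0,0.09],[0,0,0.12],[0,0,0.15],[0,0,0.18],[0,0,0.21],[0,0,0.24],[0,0,0.26],[0,0,0.28],[0,0,0.28],[0,0,0.28]],"gripper":[1,1,1,1,1,1,1,1,1,1,1,1]}'
python3 - <<'E'
from h import *
plan((.43,-.057,.014),-0.03)
E
```

```text
time: 1.8
position: [0.4245, -0.0679, 0.223]
tool_rot: [1.0, -0.016, 0.001, 0.0]
ft_force: [0.4, -1.0, 0.3]
grip_width: 0.087
grip_force: 0.0
pos [ 0.4245 -0.0679  0.223 ] F [ 0.4 -1.   0.3] t 1.8 axes x,y [[1.0, -0.03, 0.0], [-0.03, -1.0, 0.0]]
dp [  4.9 -11.2 209. ] rot [ 0.0005 -0.0012 -0.0014]
```

```bash
python3 -m jog '{"dp":[[0,0,40],[0,0,80],[0,0,120],[0,0,150],[0,0,175],[0,0,190],[0,0,200],[0,0,205],[0,0,209],[0,0,209]],"delta_rot":[[0,0,0],[0,0,0],[0,0,0],[0,0,0],[0,0,0],[0,0,0],[0,0,0],[0,0,0],[0,0,0],[0,0,0]],"gripper":[1,1,1,1,1,1,1,1,1,1]}'
python3 - <<'E'
from h import *
plan((.43,-.057,.014),-0.03)
im=robot.camera('side'); cv2.imwrite('pics/side1.png',cv2.resize(im[130:310,150:390,::-1],(800,600),interpolation=cv2.INTER_CUBIC))
E
```

```text
time: 2.8
position: [0.424, -0.0699, 0.0137]
tool_rot: [1.0, -0.016, 0.0, 0.0]
ft_force: [0.9, 0.0, 0.3]
grip_width: 0.0869
grip_force: 0.0
pos [ 0.424  -0.0699  0.0137] F [0.9 0.  0.3] t 2.8 axes x,y [[1.0, -0.03, 0.0], [-0.03, -1.0, 0.0]]
dp [  5.6 -13.1  -0.3] rot [ 0.0002 -0.0006 -0.0013]
```

View pics/side1.png

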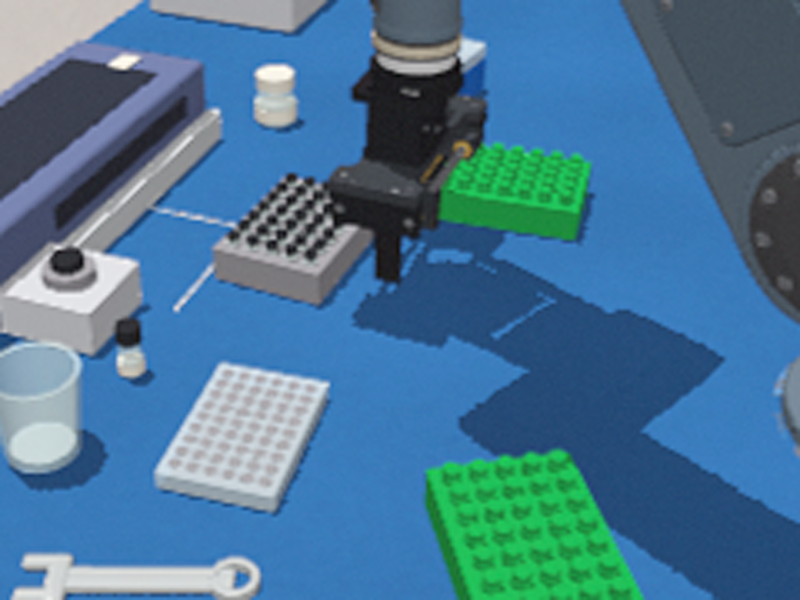

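The gripper is down behind the grey tray, with the left finger at crop (388,265), clear of everything. I centre on the tray and push towards the bar.

```bash
python3 -m jog '{"dp":[[0,-13,0],[10,-13,0],[20,-13,0],[28,-13,0],[36,-13,0],[46,-13,0],[58,-13,0],[70,-13,0],[82,-13,0],[94,-13,0],[102,-13,0],[105,-13,0]],"delta_rot":[[0,0,-0.015],[0,0,-0.03],[0,0,-0.03],[0,0,-0.03],[0,0,-0.03],[0,0,-0.03],[0,0,-0.03],[0,0,-0.03],[0,0,-0.03],[0,0,-0.03],[0,0,-0.03],[0,0,-0.03]],"gripper":[1,1,1,1,1,1,1,1,1,1,1,1]}'
cat >> h.py <<'E'
def look(tag,save=True):
    im=robot.camera('top'); c=im[110:215,170:330]
    if save: cv2.imwrite(f'pics/{tag}.png',cv2.resize(c[:,:,::-1],(800,525),interpolation=cv2.INTER_CUBIC))
    print([([round(x,1) for x in r['rect']],round(r['score'],2)) for r in robot.search_frame('vial_tray','top')][:3])
E
python3 - <<'E'
from h import *
plan((.55,-.057,.014),0); look('top1')
E
```

```text
time: 4.05
position: [0.5302, -0.0603, 0.0135]
tool_rot: [1.0, -0.0, 0.0, 0.0]
ft_force: [-3.3, -1.0, 2.5]
grip_width: 0.0876
grip_force: 1.8
pos [ 0.5302 -0.0603  0.0135] F [-3.3 -1.   2.5] t 4.05 axes x,y [[1.0, -0.0, 0.0], [-0.0, -1.0, 0.0]]
dp [19.8 -3.3 -0.5] rot [ 0.0003 -0.0009 -0.0009]
[([310.8, 200.5, 360.8, 259.4], 0.73)]
```

View pics/top1.png

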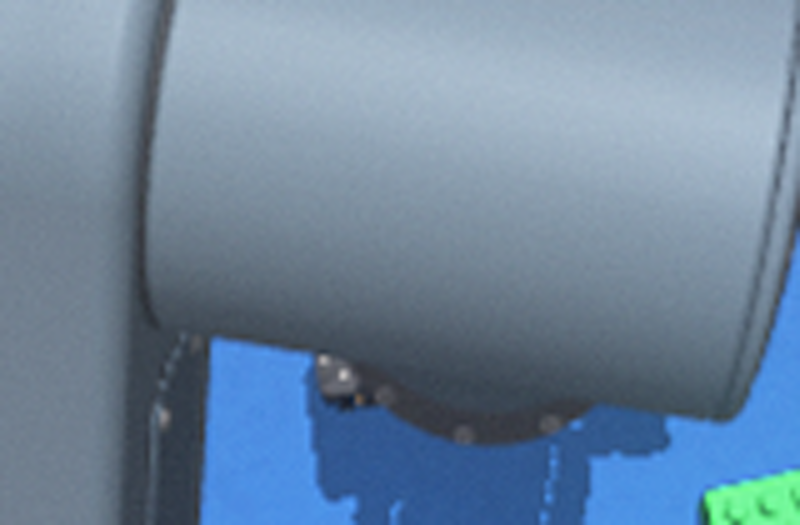

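The arm hides the tray from above. The 3 N reaction shows it is sliding. I'll push 25 mm more, back off and rise.

```bash
python3 -m jog '{"dp":[[10,0,0],[18,0,0],[24,0,0],[26,0,0],[26,0,0],[16,0,0],[-5,0,0],[-20,0,-20],[-20,0,-60],[-20,0,-85]],"delta_rot":[[0,0,0],[0,0,0],[0,0,0],[0,0,0],[0,0,0],[0,0,0],[0,0,0],[0,0,0],[0,0,0],[0,0,0]],"gripper":[1,1,1,1,1,1,1,1,1,1]}'
python3 - <<'E'
from h import *
plan((.55,-.057,.014),0)
im=robot.camera('side'); cv2.imwrite('pics/side2.png',cv2.resize(im[150:255,150:290,::-1],(800,600),interpolation=cv2.INTER_CUBIC))
E
```

```text
time: 5.15
position: [0.508, -0.06, 0.1001]
tool_rot: [1.0, -0.001, 0.0, 0.0]
ft_force: [0.1, 0.1, -0.2]
grip_width: 0.0869
grip_force: 0.0
pos [ 0.508  -0.06    0.1001] F [ 0.1  0.1 -0.2] t 5.15 axes x,y [[1.0, -0.0, 0.0], [-0.0, -1.0, 0.0]]
dp [41.9 -3.  86.1] rot [ 0.     -0.0004 -0.0017]
```

View pics/side2.png

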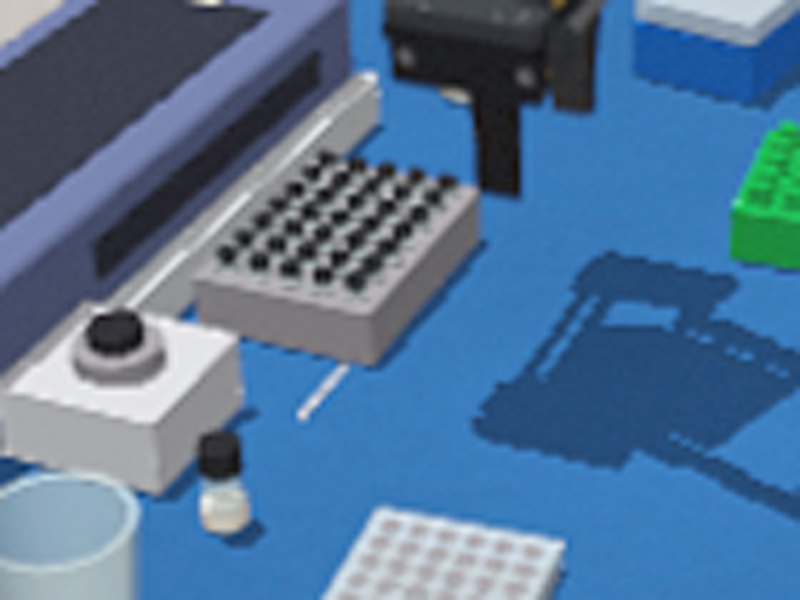

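The tray is near the bar, at crop (198,275), (370,312) and (478,190), and parallel to it. Its left side is still short of the console. I'll measure it.

```bash
python3 - <<'E'
from h import *
t=px2w('side',crop([(197,280),(370,312),(480,190)],800/140,(150,150)),.032); print(t.round(4), np.linalg.norm(np.diff(t,axis=0),axis=1), (t[0]+t[2])/2)
b=px2w('side',crop([(374,366)],800/140,(150,150)),0); print('bottom NL',b.round(4))
plan((.618,-.165,.10),0)
E
```

```text
[[ 0.6617  0.018   0.032 ]
 [ 0.5676  0.0133  0.032 ]
 [ 0.5664 -0.1218  0.032 ]] [0.09428487 0.13515941] [ 0.61405668 -0.05189848  0.032     ]
bottom NL [[0.567  0.0129 0.    ]]
pos [ 0.5106 -0.0607  0.1034] F [-0.1 -0.1  1.9] t 5.2 axes x,y [[1.0, -0.0, 0.01], [-0.0, -1.0, 0.0]]
dp [107.5 104.2   4.4] rot [ 0.0024 -0.0073 -0.0013]
```

```bash
python3 -m jog '{"dp":[[25,30,0],[55,60,0],[85,90,0],[107,112,0],[107,112,0],[107,112,30],[107,112,60],[107,112,78],[107,112,85],[107,112,85],[107,112,85]],"delta_rot":[[0,0,0],[0,0,0],[0,0,0],[0,0,0],[0,0,0],[0,0,0],[0,0,0],[0,0,0],[0,0,0],[0,0,0],[0,0,0]],"gripper":[-1,-1,-1,-1,-1,-1,-1,-1,-1,-1,-1]}' 10
python3 - <<'E'
from h import *
plan((.618,-.092,.014),0)
E
```

```text
time: 6.3
position: [0.6161, -0.1721, 0.0143]
tool_rot: [1.0, -0.001, 0.0, 0.0]
ft_force: [-0.5, 0.2, 0.0]
grip_width: 0.0068
grip_force: 0.0
pos [ 0.6161 -0.1721  0.0143] F [-0.5  0.2  0. ] t 6.3 axes x,y [[1.0, -0.0, 0.0], [-0.0, -1.0, 0.0]]
dp [  1.8 -80.1   0.3] rot [ 0.0004 -0.0009 -0.001 ]
```

```bash
python3 -m jog '{"dp":[[0,-8,0],[0,-18,0],[0,-26,0],[0,-33,0],[0,-40,0],[0,-47,0],[0,-54,0],[0,-61,0],[0,-67,0],[0,-72,0],[0,-74,0],[0,-74,0]],"delta_rot":[[0,0,0],[0,0,0],[0,0,0],[0,0,0],[0,0,0],[0,0,0],[0,0,0],[0,0,0],[0,0,0],[0,0,0],[0,0,0],[0,0,0]],"gripper":[-1,-1,-1,-1,-1,-1,-1,-1,-1,-1,-1,-1]}'
python3 - <<'E'
from h import *
plan((.618,-.092,.014),0)
im=robot.camera('side'); cv2.imwrite('pics/side3.png',cv2.resize(im[150:255,150:290,::-1],(800,600),interpolation=cv2.INTER_CUBIC))
E
```

```text
time: 7.5
position: [0.6161, -0.0977, 0.0136]
tool_rot: [1.0, -0.001, 0.0, -0.0]
ft_force: [0.4, -1.2, 1.4]
grip_width: 0.0001
grip_force: 0.8
pos [ 0.6161 -0.0977  0.0136] F [ 0.4 -1.2  1.4] t 7.5 axes x,y [[1.0, -0.0, 0.0], [-0.0, -1.0, -0.0]]
dp [ 1.9 -5.7 -0.4] rot [-0.0004 -0.0003 -0.0013]
```

View pics/side3.png

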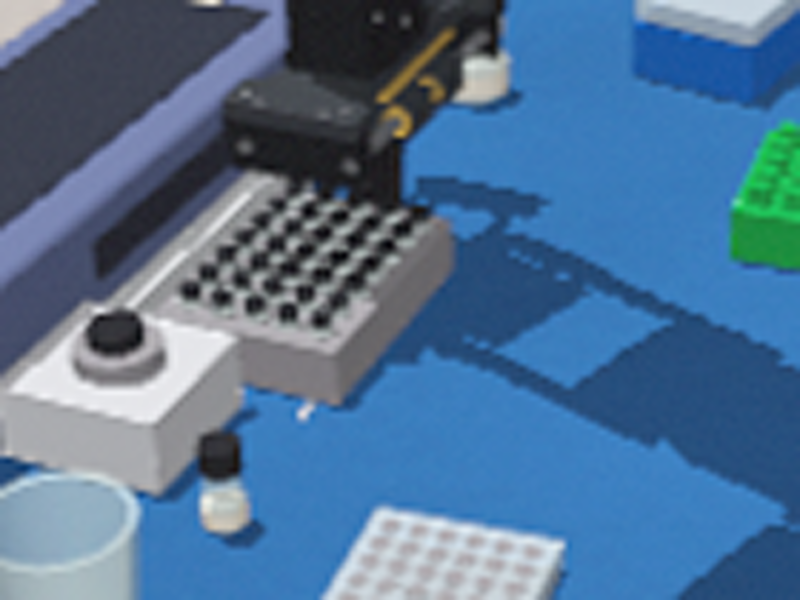

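The tray's near-left top corner is now at crop (335,352), square-looking and about 1–2 cm short of the console. I push on gently until the force rises.

```bash
python3 - <<'E'
from h import *
print(px2w('side',crop([(335,354)],800/140,(150,150)),.032), px2w('side',crop([(338,405)],800/140,(150,150)),0))
E
python3 -m jog '{"dp":[[0,-2,0],[0,-4,0],[0,-6,0],[0,-7,0],[0,-8,0],[0,-8,0]],"delta_rot":[[0,0,0],[0,0,0],[0,0,0],[0,0,0],[0,0,0],[0,0,0]],"gripper":[-1,-1,-1,-1,-1,-1]}'
```

```text
[[0.56663885 0.0537498  0.032     ]] [[0.56836182 0.05046234 0.        ]]
time: 8.15
position: [0.6157, -0.0897, 0.0134]
tool_rot: [1.0, -0.001, -0.0, -0.0]
ft_force: [0.3, -1.5, 0.1]
grip_width: 0.0006
grip_force: 0.9
```

```bash
python3 -m jog '{"dp":[[0,-1,0],[0,-2,0],[0,-3,0],[0,-4,0],[0,-4,0],[0,-5,0],[0,-5,0]],"delta_rot":[[0,0,0],[0,0,0],[0,0,0],[0,0,0],[0,0,0],[0,0,0],[0,0,0]],"gripper":[-1,-1,-1,-1,-1,-1,-1]}'
```

```text
time: 8.85
position: [0.6158, -0.0848, 0.0134]
tool_rot: [1.0, -0.001, -0.0, -0.0]
ft_force: [0.1, -0.4, -1.0]
grip_width: 0.0004
grip_force: 0.4
```

```bash
python3 -m jog '{"dp":[[0,-1,0],[0,-2,0],[0,-3,0],[0,-4,0],[0,-4,0],[0,-4,0]],"delta_rot":[[0,0,0],[0,0,0],[0,0,0],[0,0,0],[0,0,0],[0,0,0]],"gripper":[-1,-1,-1,-1,-1,-1]}'
```

```text
time: 9.45
position: [0.6159, -0.0836, 0.0136]
tool_rot: [1.0, -0.0, -0.0, 0.002]
ft_force: [-1.1, -9.0, -1.7]
grip_width: 0.0
grip_force: 4.3
```

Firm contact with the console, at 9 N. I back off, rise, and go round to the near side with the fingers open.

```bash
python3 -m jog '{"dp":[[0,10,0],[0,25,0],[0,25,-40],[0,25,-80],[-30,0,-85],[-60,-40,-85],[-88,-74,-85],[-88,-74,-85],[-88,-74,-85],[-88,-74,-85]],"delta_rot":[[0,0,0],[0,0,0],[0,0,0],[0,0,0],[0,0,0],[0,0,0],[0,0,0],[0,0,0],[0,0,0],[0,0,0]],"gripper":[-1,-1,-1,-1,0,1,1,1,1,1]}'
python3 -m jog '{"dp":[[0,0,30],[0,0,60],[0,0,80],[0,0,86],[0,0,86],[8,0,86],[14,0,86],[19,0,86],[23,0,86],[26,0,86],[28,0,86],[28,0,86]],"delta_rot":[[0,0,0],[0,0,0],[0,0,0],[0,0,0],[0,0,0],[0,0,0],[0,0,0],[0,0,0],[0,0,0],[0,0,0],[0,0,0],[0,0,0]],"gripper":[1,1,1,1,1,1,1,1,1,1,1,1]}'
```

```text
time: 10.45
position: [0.5299, -0.008, 0.0989]
tool_rot: [1.0, -0.001, 0.001, 0.0]
ft_force: [0.1, 0.1, -0.3]
grip_width: 0.0405
grip_force: 0.0
time: 11.65
position: [0.5562, -0.007, 0.0126]
tool_rot: [1.0, -0.0, 0.0, 0.0]
ft_force: [0.4, -0.2, 0.4]
grip_width: 0.0875
grip_force: 0.0
```

```bash
python3 -m jog '{"dp":[[2,0,0],[4,0,0],[6,0,0],[8,0,0],[9,0,0],[10,0,0],[11,0,0],[12,0,0],[12,0,0]],"delta_rot":[[0,0,0],[0,0,0],[0,0,0],[0,0,0],[0,0,0],[0,0,0],[0,0,0],[0,0,0],[0,0,0]],"gripper":[1,1,1,1,1,1,1,1,1]}'
```

```text
time: 12.55
position: [0.5686, -0.0071, 0.0125]
tool_rot: [1.0, -0.001, 0.0, 0.0]
ft_force: [-0.3, -0.2, 0.5]
grip_width: 0.087
grip_force: 0.4
```

```bash
python3 -m jog '{"dp":[[1,0,0],[2,0,0],[3,0,0],[3,0,0],[3,0,0]],"delta_rot":[[0,0,0],[0,0,0],[0,0,0],[0,0,0],[0,0,0]],"gripper":[1,1,1,1,1]}'
```

```text
time: 13.05
position: [0.5706, -0.0071, 0.0125]
tool_rot: [1.0, -0.001, -0.0, -0.0]
ft_force: [-3.7, -0.6, 1.1]
grip_width: 0.0871
grip_force: 1.4
```

```bash
python3 -m jog '{"dp":[[1,0,0],[2,0,0],[3,0,0],[3,0,0],[3,0,0]],"delta_rot":[[0,0,0],[0,0,0],[0,0,0],[0,0,0],[0,0,0]],"gripper":[1,1,1,1,1]}'
```

```text
time: 13.55
position: [0.5706, -0.007, 0.0125]
tool_rot: [1.0, -0.0, -0.004, -0.0]
ft_force: [-8.1, -1.9, 5.8]
grip_width: 0.0869
grip_force: 4.1
```

Flush with the bar, at 8 N with no motion. I'll give one confirming nudge from the right side.

```bash
python3 -m jog '{"dp":[[-10,0,0],[-25,0,0],[-25,0,-40],[-25,0,-80],[0,30,-85],[30,75,-85],[52,115,-85],[52,115,-85],[52,115,-85],[52,115,-40],[52,115,-8],[52,115,0]],"delta_rot":[[0,0,0],[0,0,0],[0,0,0],[0,0,0],[0,0,0],[0,0,0],[0,0,0],[0,0,0],[0,0,0],[0,0,0],[0,0,0],[0,0,0]],"gripper":[1,1,1,1,-1,-1,-1,-1,-1,-1,-1,-1]}'
python3 -m jog '{"dp":[[0,0,0],[0,-8,0],[0,-16,0],[0,-24,0],[0,-30,0],[0,-34,0],[0,-36,0],[0,-37,0],[0,-38,0],[0,-38,0]],"delta_rot":[[0,0,0],[0,0,0],[0,0,0],[0,0,0],[0,0,0],[0,0,0],[0,0,0],[0,0,0],[0,0,0],[0,0,0]],"gripper":[-1,-1,-1,-1,-1,-1,-1,-1,-1,-1]}'
```

```text
time: 14.75
position: [0.6223, -0.1195, 0.009]
tool_rot: [1.0, 0.0, -0.004, -0.002]
ft_force: [-1.3, 1.8, 0.5]
grip_width: 0.031
grip_force: 0.0
time: 15.75
position: [0.626, -0.0843, 0.0125]
tool_rot: [1.0, -0.001, -0.0, -0.0]
ft_force: [-0.1, -0.3, 0.3]
grip_width: 0.0004
grip_force: 0.0
```

```bash
python3 -m jog '{"dp":[[0,-1,0],[0,-2,0],[0,-3,0],[0,-4,0],[0,-4,0]],"delta_rot":[[0,0,0],[0,0,0],[0,0,0],[0,0,0],[0,0,0]],"gripper":[-1,-1,-1,-1,-1]}'
```

```text
time: 16.25
position: [0.6261, -0.0836, 0.0126]
tool_rot: [1.0, 0.0, 0.0, 0.002]
ft_force: [-2.3, -9.1, -1.3]
grip_width: 0.0005
grip_force: 4.9
```

```bash
python3 -m jog '{"dp":[[0,12,0],[0,25,0],[0,25,-40],[0,25,-80],[-30,50,-110],[-60,90,-130],[-100,130,-130],[-140,170,-130],[-180,210,-130],[-210,240,-130],[-210,260,-130],[-210,260,-130]],"delta_rot":[[0,0,0],[0,0,0],[0,0,0],[0,0,0],[0,0,0],[0,0,0],[0,0,0],[0,0,0],[0,0,0],[0,0,0],[0,0,0],[0,0,0]],"gripper":[-1,-1,-1,-1,-1,-1,-1,-1,-1,-1,-1,-1]}'
python3 - <<'E'
from h import *
plan((.6495,.105,.10),0); look('top2')
E
```

```text
time: 17.45
position: [0.4145, -0.3451, 0.1431]
tool_rot: [1.0, -0.004, 0.001, 0.002]
ft_force: [0.9, -0.1, 0.8]
grip_width: 0.0003
grip_force: 0.0
pos [ 0.4145 -0.3451  0.1431] F [ 0.9 -0.1  0.8] t 17.45 axes x,y [[1.0, -0.01, 0.0], [-0.01, -1.0, 0.0]]
dp [ 231.6 -452.    42.1] rot [ 0.0035 -0.0023 -0.0074]
[([215.2, 124.7, 270.1, 171.6], 0.79), ([131.4, 274.5, 197.1, 339.7], 0.67)]
```

View pics/top2.png

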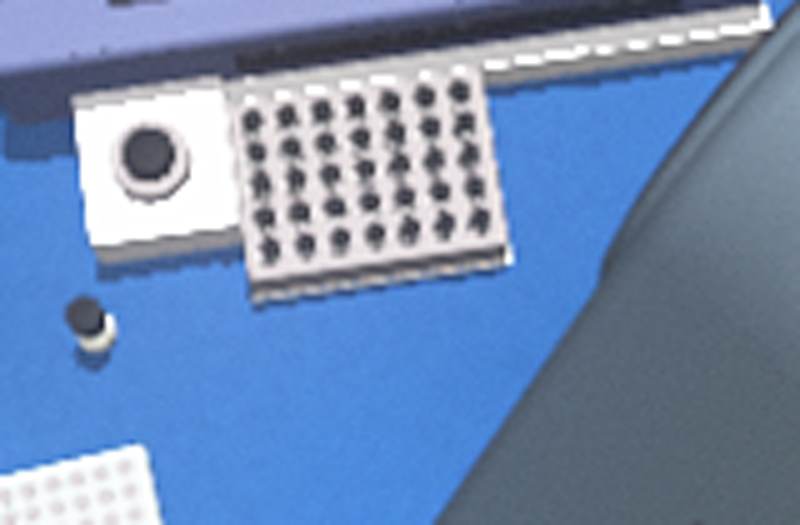

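The picture shows the tray filling the home corner, flush to the bar and console: near-left top corner at crop (250,280), near-right at (505,247), button at (150,153). I check the numbers and go to above the button.

```bash
python3 - <<'E'
from h import *
t=px2w('top',crop([(250,280),(505,247),(485,68)]),.032); print(t.round(4),(t[0]+t[2])/2,-np.arctan2(*(t[0]-t[1])[:2]),np.arctan2(*(t[2]-t[1])[1::-1]))
E
python3 -m jog '{"dp":[[20,-38,0],[40,-78,0],[62,-122,0],[84,-165,0],[107,-208,0],[129,-252,0],[151,-295,0],[174,-339,0],[196,-382,0],[214,-417,0],[226,-440,0],[232,-452,0]],"delta_rot":[[0,0,0],[0,0,0],[0,0,0],[0,0,0],[0,0,0],[0,0,0],[0,0,0],[0,0,0],[0,0,0],[0,0,0],[0,0,0],[0,0,0]],"gripper":[-1,-1,-1,-1,-1,-1,-1,-1,-1,-1,-1,-1]}'
python3 -m jog '{"dp":[[0,0,0],[0,0,30],[0,0,55],[0,0,65],[0,0,70],[0,0,70]],"delta_rot":[[0,0,0],[0,0,0],[0,0,0],[0,0,0],[0,0,0],[0,0,0]],"gripper":[-1,-1,-1,-1,-1,-1]}'
python3 - <<'E'
from h import *
plan((.649,.105,.05),0)
im=robot.camera('side'); cv2.imwrite('pics/side4.png',cv2.resize(im[150:255,130:270,::-1],(800,600),interpolation=cv2.INTER_CUBIC))
E
```

```text
[[ 0.5799  0.0635  0.032 ]
 [ 0.5777 -0.073   0.032 ]
 [ 0.6786 -0.0779  0.032 ]] [ 0.62924026 -0.00718428  0.032     ] -0.016184144929258383 -0.04830848341533981
time: 18.75
position: [0.6481, 0.1162, 0.1423]
tool_rot: [1.0, 0.002, -0.0, -0.0]
ft_force: [0.1, 0.2, -0.5]
grip_width: 0.0004
grip_force: 0.0
time: 19.35
position: [0.648, 0.111, 0.0724]
tool_rot: [1.0, -0.001, -0.0, 0.0]
ft_force: [0.2, 1.4, 0.3]
grip_width: 0.0003
grip_force: 0.0
pos [0.648  0.111  0.0724] F [0.2 1.4 0.3] t 19.35 axes x,y [[1.0, -0.0, -0.0], [-0.0, -1.0, 0.0]]
dp [ 1.1  6.  22.4] rot [ 0.0001  0.0008 -0.0021]
```

View pics/side4.png

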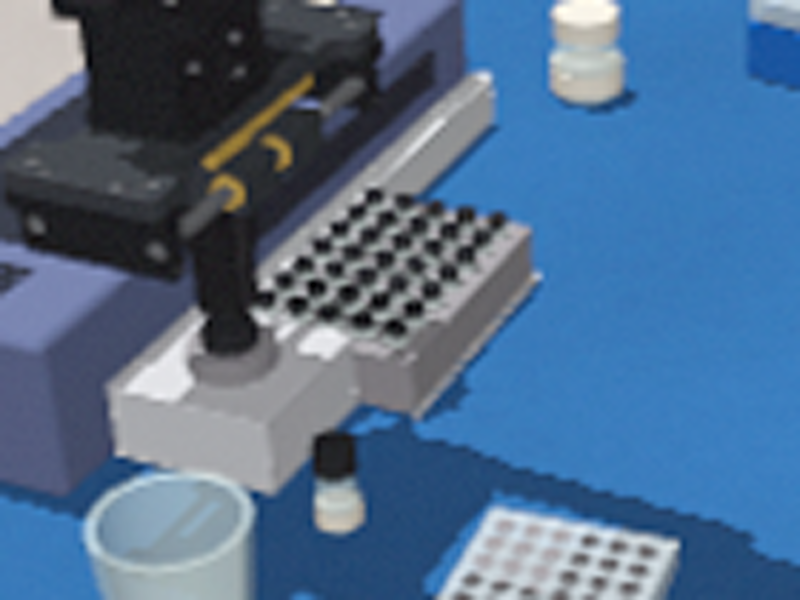

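The shut fingers are right over the button, at crop (235,345), and the tray is beside the console. Before pressing I check squareness more precisely from the cap grid in the last top picture.

```bash
python3 - <<'E'
from h import *
for f,box in (('crop0',(350,260,640,470)),('top2',(242,70,505,270))):
    g=cv2.imread(f'pics/{f}.png').max(2); x0,y0,x1,y1=box
    m=((g[y0:y1,x0:x1]<100)*255).astype(np.uint8); n,_,st,c=cv2.connectedComponentsWithStats(m)
    c=c[(st[:,4]>80)&(st[:,4]<700)][:]+[x0,y0]; w=px2w('top',crop(c),.042)[:,:2]
    # grid fit: assign indices by sorting along rough axes
    d=np.linalg.norm(w[:,None]-w,axis=2); np.fill_diagonal(d,9); p=np.median(d.min(1))
    a0=-.06 if f=='crop0' else 0; Rm=np.array([[np.cos(a0),np.sin(a0)],[-np.sin(a0),np.cos(a0)]]); i=np.round((w-w.mean(0))@Rm.T/p*2)/2
    o=np.median(((w-w.mean(0))@Rm.T/p)%1,axis=0); i=np.round((w-w[np.argmin(np.linalg.norm(w-w.mean(0),axis=1))])@Rm.T/p)
    A=np.c_[i,np.ones(len(i))]; s=np.linalg.lstsq(A,w,rcond=None)[0]
    print(f,len(w),p,'ix',np.unique(i[:,0]),'iy',np.unique(i[:,1]),'yaw x',np.arctan2(s[0,1],s[0,0]),'yaw y',-np.arctan2(s[1,0],s[1,1]),'pitch',np.linalg.norm(s[:2],axis=1),'ctr',s[2]+s[0]*(i[:,0].min()+i[:,0].max())/2+s[1]*(i[:,1].min()+i[:,1].max())/2,'res',np.std(A@s-w))
E
```

```text
crop0 35 0.01783776497951343 ix [-2. -1. -0.  1.  2.] iy [-3. -2. -1.  0.  1.  2.  3.] yaw x -0.056948183224105685 yaw y -0.0567837123763173 pitch [0.01796617 0.01864871] ctr [ 0.51551739 -0.05660562] res 0.0002620762547858131
top2 37 0.017471846350960576 ix [-3. -2. -1. -0.  1.  2.  4.] iy [-3. -2. -1. -0.  1.  2.  3.] yaw x -0.01619829827164106 yaw y 0.0027022050919029853 pitch [0.01761729 0.01848399] ctr [ 0.63678574 -0.0057708 ] res 0.0011628244029253038
```

```bash
python3 - <<'E'
from h import *
g=cv2.imread('pics/top2.png').max(2); x0,y0,x1,y1=242,78,497,262
m=((g[y0:y1,x0:x1]<100)*255).astype(np.uint8); n,_,st,c=cv2.connectedComponentsWithStats(m)
c=c[(st[:,4]>80)&(st[:,4]<700)]+[x0,y0]; w=px2w('top',crop(c),.042)[:,:2]
i=np.round((w-w[np.argmin(np.linalg.norm(w-[.628,-.007],axis=1))])/[.018,.0186]); k=(abs(i[:,0])<3)&(abs(i[:,1])<4); w,i=w[k],i[k]
A=np.c_[i,np.ones(len(i))]; s=np.linalg.lstsq(A,w,rcond=None)[0]; print(len(w),'yaw',np.arctan2(s[0,1],s[0,0]),-np.arctan2(s[1,0],s[1,1]),'ctr',s[2],'res',np.std(A@s-w))
E
```

```text
35 yaw 0.003061292011103834 -0.00321988201600045 ctr [ 0.62823546 -0.00565699] res 0.00028546160885248946
```

The tray is square (|yaw| ≤ 0.003) and its centre is at (0.628,-0.006), so it is home. Now the button.

```bash
python3 -m jog '{"dp":[[1,5,0],[1,5,5],[1,5,10],[1,5,14],[1,5,17],[1,5,19],[1,5,19]],"delta_rot":[[0,0,0],[0,0,0],[0,0,0],[0,0,0],[0,0,0],[0,0,0],[0,0,0]],"gripper":[-1,-1,-1,-1,-1,-1,-1]}'
```

```text
time: 20.1
position: [0.6497, 0.1066, 0.0563]
tool_rot: [1.0, -0.0, 0.001, 0.0]
ft_force: [-3.9, -1.4, 15.4]
grip_width: 0.0007
grip_force: 7.5
```

15 N at a hard stop is well past the 5 N spring. I hold briefly, then release and check the force on the way up.

```bash
python3 -m jog '{"dp":[[0,0,1],[0,0,1],[0,0,1]],"delta_rot":[[0,0,0],[0,0,0],[0,0,0]],"gripper":[-1,-1,-1]}'
python3 -m jog '{"dp":[[0,0,-4],[0,0,-6],[0,0,-6]],"delta_rot":[[0,0,0],[0,0,0],[0,0,0]],"gripper":[-1,-1,-1]}'
python3 -m jog '{"dp":[[0,0,-3],[0,0,-10],[0,0,-30],[0,0,-70],[0,0,-100],[-30,30,-100],[-70,60,-100],[-110,100,-100],[-150,140,-100],[-190,180,-100],[-220,220,-100],[-220,250,-100]],"delta_rot":[[0,0,0],[0,0,0],[0,0,0],[0,0,0],[0,0,0],[0,0,0],[0,0,0],[0,0,0],[0,0,0],[0,0,0],[0,0,0],[0,0,0]],"gripper":[-1,-1,-1,-1,-1,-1,-1,-1,-1,-1,-1,-1]}'
```

```text
time: 20.4
position: [0.6498, 0.1066, 0.0562]
tool_rot: [1.0, -0.0, 0.001, 0.0]
ft_force: [-5.2, -1.2, 19.5]
grip_width: 0.0002
grip_force: 9.5
time: 20.7
position: [0.6497, 0.1066, 0.0591]
tool_rot: [1.0, -0.0, 0.001, 0.0]
ft_force: [-0.8, -1.5, 3.0]
grip_width: 0.0006
grip_force: 1.6
time: 21.9
position: [0.4244, -0.1414, 0.1581]
tool_rot: [1.0, -0.0, -0.003, -0.002]
ft_force: [0.8, -0.1, 0.2]
grip_width: 0.0006
grip_force: 0.0
```

At 3 mm above the stop the force was 3 N, which is the sprung button following the fingers, so it was fully down. One last look before handing in.

```bash
python3 -m jog '{"dp":[[-10,40,0],[-10,80,0],[-10,120,0],[-10,140,0],[-10,140,0]],"delta_rot":[[0,0,0],[0,0,0],[0,0,0],[0,0,0],[0,0,0]],"gripper":[-1,-1,-1,-1,-1]}'; python3 - <<'E'
from h import *
look('top3')
E
```

```text
time: 22.4
position: [0.4191, -0.2853, 0.1584]
tool_rot: [1.0, -0.002, 0.0, 0.0]
ft_force: [0.4, -0.3, 0.1]
grip_width: 0.0003
grip_force: 0.0
[([134.5, 272.7, 188.2, 343.1], 0.79), ([216.7, 123.0, 267.0, 169.3], 0.7)]
```

View pics/top3.png

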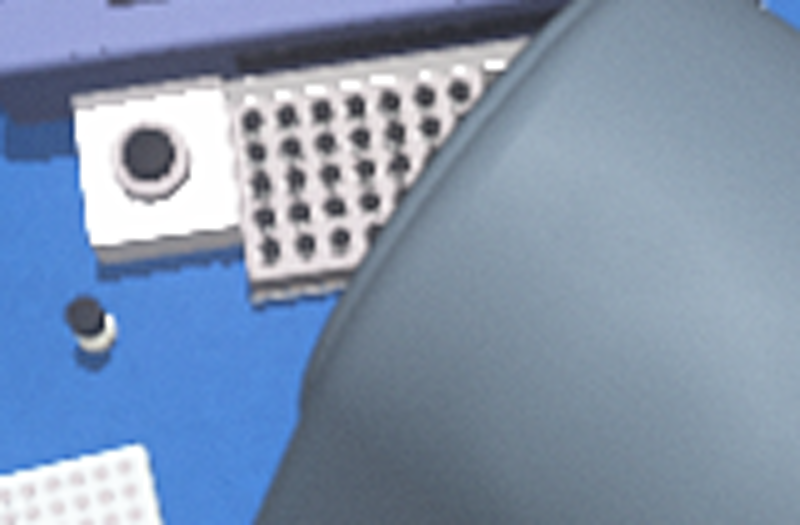

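The tray is unchanged, with its near-left corner at crop (250,280). The button is up at (150,153), the vial has not moved, and the robot is clear. Handing in.

```bash
python3 -c "
from rig import robot
print(robot.hand_in())"
```

```text
the job is handed in; nothing more can be done
None
```

I slid the tray home, square and flush against both stops, then pressed the load button fully down and released it; the job is handed in at about 22 s of the 54 s allowed, but the hand-in call returned no verdict.

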